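# Stack the finished housings against the corner stop

## Robot

A 7-joint arm with a two-finger parallel gripper is mounted at the origin on the work surface. World frame = base frame: x ahead of the robot, y to its left, z up, the work surface at z = 0. Lengths are in mm, angles in rad, forces in N, time in s.
With the tool pointing down it reaches from about 425 to 875 mm from the base axis. Payload 4.7 kg.
Tool frame: the origin (TCP) lies midway between the tips of the shut fingers; the grasp point (between the pads) lies 19 mm behind it; z points along the fingers, y is the direction in which the jaws open and shut (so a half turn about z gives the same grasp; the last joint's range is limited). The gripper opens to 85 mm and grips with 20 to 120 N. Pads are 22 mm wide; open, the fingers measure 114 mm over their backs; the gripper's body (76 mm by 85 mm) begins 54 mm behind the grasp point. The pads swing forward as they close: fully open they stand 13 mm farther back than shut.
Start: joints at [1.291, 0.321, -0.07, 1.45, 0.023, 1.371, -0.057], TCP at [188.214, -622.174, 231.349] pointing down, gripper open.
Joint ranges: [-2.86, 2.86], [-0.3, 2.09], [-1.38, 1.24], [0.06, 2.45], [-1.56, 4.7], [0.09, 2.05], [-2.69, 2.69]. Speed limits (rad/s): [2.57, 2.57, 3.14, 3.14, 3.14, 3.14, 3.14].

## Interface

Orientations are given as [roll, pitch, yaw] about the fixed x, y, z axes, in that order (R = Rz(yaw) Ry(pitch) Rx(roll)).
In Python, from rig import arm gives the robot as it stands. The module is installed in compiled form; this text tells all that it offers.
- The arm moves only by the tool play_rows, never from a script. Its argument "increments" is a list of rows, each an object with "gripper": the finger opening in mm, from 0 to 85.4; "delta_pos": the shift along the tool's x, y, z in mm, a list of three; "yaw": the turn about the tool's z in degrees. In form: [{"gripper": gripper, "delta_pos": [tx, ty, tz], "yaw": yaw}, ...]. A call has 1 to 12 rows; each row is the pose to reach, as a shift and turn from the pose commanded when the call began, along the tool's axes at that moment; what a row does not reach only later rows make up. A row lasts 1/8 s, in which the tool goes at most 62.5 mm and 10.7 degrees, less where a joint would pass 70% of its speed; a pose out of reach is approached as far as the arm can. A call with a gripper value outside its range is refused whole. The fingers move at their own pace and stop on an object; "force" is the grip in N (left out, the last holds). Time passes only in rows, so rows that repeat a pose let the fingers close. It gives the time, the measured TCP pose, the force and the opening at its end, in the units of the state.
- arm.get_state(): the state, without advancing time (a new reading comes with each control period).
- arm.get_image(name): name is "scene" or "top" or "wrist"; returns a dict with "pixels" (400x640x3 uint8, blue, green, red), "fovy" (degrees; the focal length in pixels is half the picture's height over the tangent of half this angle, whatever the lens; pixels are square), "cx", "cy" (the principal point, pixels), "extrinsics" (4x4, takes a point from world to camera coordinates); the wrist camera has in their place "hand_eye" (4x4, takes a point from camera to tool coordinates, whose origin is the TCP and whose axes are the flange's). Camera axes: x right, y up, looking along -z (the intrinsics and any distortion apply to the point x, -y, -z); pixel columns grow to the right and rows downward; lengths in mm; the calibration is good to about 2 mm. A picture is of the moment at which its call begins: read the wrist's pose just before it. There is no depth.
- arm.close_job(): hands the job in, once; it reports no verdict.
Trained networks look in the newest picture that a camera, given by its name, has taken for a name from the list of things; names that differ only in an ending like _2 or _b are one class to them, and where a whole thing is asked for, a point or a joint stands for the part that bears it (a point fixed in the world has none). Each returns a list of dicts, best first, with "score" (0 to 1); they miss things now and then, are a little off and sometimes report something else, mostly with a low value. They report only what shows in the picture. A call takes as long as a camera call. They do not tell look-alikes from the thing itself.
- arm.boxes_of(query, camera): "bbox" ([centre column, centre row, width, height] in pixels, round what is visible of it).
The state is a dict: "clock": time; "qpos": joint angles; "qvel": joint speeds; "tau": joint torques, N m; "position": TCP position; "eef_rot": TCP orientation; "contact_force": force on the tool from outside, world axes, zero at the start; "ft_torque": the same for the moment, N m; "grip_width": opening from 0.0 (shut) to 1.0 (fully open).
Only numpy, scipy, OpenCV 4.12 (cv2) and the standard library are available. Lean on these libraries where they do the work, as an engineer would, in place of code of your own. Each camera call takes 0.05 s, during which the arm holds its last target. There are 200 camera calls.

## Task

Stack the three white rectangular housings, largest first: slide the largest along the bench, without lifting it, squarely against both faces of the aluminium corner stop, its long side along the long bar. Then set the middle one centred on it, and then the smallest centred on the middle one, each lengthwise along the one below and put down gently. Leave everything else on the bench where it is.

Things in the scene. Friction and masses are not known exactly. Their poses are not given: they have to be found in the camera images.
- stop_corner (a point): Inner corner, at bench height, of the fixed L-shaped stop: two aluminium bars 24 mm wide, 30 mm high. Its x points away from the robot into the long bar, y along that bar. Long bar's face: plane x = 0, from y = 0 to 220 mm. Short bar's face: plane y = 0, from x = 0 to -132 mm. The largest housing belongs at x < 0, y > 0: home, its centre is at x = -65, y = 90 mm.
- large_center (a point): Largest housing: closed white plastic box, 130 mm along its x, 180 mm along its y (long), 50 mm high, about 0.35 to 0.7 kg, too wide to grasp, flat top and bottom, loose on the bench. This point is its centre, 25 mm above its underside.
- mid_center (a point): Middle housing: closed white plastic box, 62 mm along its x (width to grasp), 120 mm along its y (long), 45 mm high, about 0.3 kg, loose on the bench. This point is its centre, 22.5 mm above its underside.
- small_center (a point): Smallest housing: closed white plastic box, 34 mm along its x (width to grasp), 76 mm along its y (long), 40 mm high, about 0.12 kg, loose on the bench. This point is its centre, 20 mm above its underside.
- large: The largest housing again; origin at the centre of its underside, same axes.
- mid: The middle housing again; origin at the centre of its underside, same axes.
- small: The smallest housing again; origin at the centre of its underside, same axes.
- puck_a: Bystander: round white housing, 68 mm across, 28 mm high, origin under its centre.
- puck_b: Bystander: round white housing like the first.
- puck_c: Bystander: round white housing like the first.
- driver: Bystander: screwdriver 200 mm long, lying on the bench at the right, origin under its middle.
- bottle: Bystander: grey bottle, 60 mm across, 130 mm high, standing at the right; origin under its centre.
- tray: Bystander: open black tray, 120 x 170 mm, 40 mm high, near the robot at the right; origin under its centre.
Mind the look-alikes: they are no part of the job. What is shaped like the small but brown is not meant. What is shaped like the mid but blue or yellow is not meant.

How it is judged (in metres and radians):
On the way, in this order (a step that is already met when the one before it is completed fails the run):
1. the largest housing rests flat against both stop faces (x of large_center in the frame of stop_corner between -0.071 and -0.062 m and y of large_center in the frame of stop_corner between 0.087 and 0.096 m and angle between the y axis of large_center and the y axis of stop_corner, either way round below 0.05 rad and height (world z) of large_center below 0.028 m and linear speed of large below 0.02 m/s), for 0.2 s.
2. the middle housing rests centred on the largest, let go (all of step 1 and x of mid_center in the frame of large_center between -0.018 and 0.018 m and y of mid_center in the frame of large_center between -0.018 and 0.018 m and z of mid_center in the frame of large_center between 0.0435 and 0.0515 m and angle between the y axis of mid_center and the y axis of large_center, either way round below 0.15 rad and angle between mid_center's own z axis and vertical below 0.05 rad and linear speed of mid below 0.02 m/s and contact force between the fingers and mid below 0.1 N), for 0.2 s.
3. the smallest housing rests centred on the middle one, let go (all of step 2 and x of small_center in the frame of mid_center between -0.009 and 0.009 m and y of small_center in the frame of mid_center between -0.015 and 0.015 m and z of small_center in the frame of mid_center between 0.0385 and 0.0465 m and angle between the y axis of small_center and the y axis of mid_center, either way round below 0.12 rad and angle between small_center's own z axis and vertical below 0.05 rad and linear speed of small below 0.02 m/s and contact force between the fingers and small below 0.1 N), for 0.2 s.
At the end, for the whole second after the job is handed in: Largest flat, within 6 mm of both stop faces, square within 0.05 rad; middle one on it, centred within 18 mm, lengthwise within 0.15 rad; smallest on the middle one, centred within 9 mm across, 15 mm along, lengthwise within 0.12 rad; all at rest and let go (all of step 3); the robot touches nothing.
It fails at once if the largest housing is lifted off the bench (centre more than 20 mm up) or tipped over 0.25 rad (height (world z) of large_center above 0.045 m or angle between large_center's own z axis and vertical above 0.25 rad).
It fails at once if a housing is pressed hard onto the stack (over 60 N between housings) (contact force between mid and large above 60 N or contact force between small and mid above 60 N).
It fails at once if the middle or smallest housing is dropped (moves free of the fingers faster than 0.5 m/s, a fall of about 13 mm) ((contact force between the fingers and mid below 0.1 N and linear speed of mid above 0.5 m/s) or (contact force between the fingers and small below 0.1 N and linear speed of small above 0.5 m/s)).
It fails at once if a bystander is moved more than 30 mm (distance of any of puck_a, puck_b, puck_c, driver, bottle, tray from where it was at the start of the episode above 0.03 m).
It also fails if it takes over 72 s, if anything falls off the work surface, if the arm or the gripper's body presses on something with over 40 N, if the wrist force passes 120 N, or if a joint passes its speed limit or range.

## Working session

There is one attempt and no reset: what is moved stays moved. The work goes in short steps, Python scripts to look and compute and a tool call to move; the robot and the scene stay as the last step left them, time stands still between calls to the robot, and variables do not carry over. Pictures are saved under pics/ and viewed, about 8 in all and at most 12, crops included, and the job is handed in when it is done.

Besides the shell and the picture viewer there is one more tool, called after ">>>" as name(argument=value, ...), one argument or row to a line, values as JSON. play_rows: Moves the arm, as the interface text tells. Its arguments: {"type":"object","properties":{"increments":{"type":"array"},"force":{"type":"number"}},"required":["increments"]}

```bash
mkdir -p pics
cat > h.py <<'E'
import numpy as np, cv2
from rig import arm
def cam(name):
    d=arm.get_image(name); return d
def f(d): return 200/np.tan(np.radians(d['fovy'])/2)
def proj(d,P,E=None):
    E=np.array(d['extrinsics']) if E is None else E
    c=(E@np.c_[np.atleast_2d(P),np.ones(len(np.atleast_2d(P)))].T).T[:,:3]
    return np.c_[d['cx']+f(d)*c[:,0]/-c[:,2], d['cy']-f(d)*c[:,1]/-c[:,2]]
def back(d,uv,z,E=None):
    E=np.array(d['extrinsics']) if E is None else E
    uv=np.atleast_2d(uv).astype(float)
    r=np.c_[(uv[:,0]-d['cx'])/f(d),-(uv[:,1]-d['cy'])/f(d),-np.ones(len(uv))]
    R=E[:3,:3];o=-R.T@E[:3,3];w=r@R
    return o+w*((z-o[2])/w[:,2])[:,None]
E
python3 - <<'E'
from h import *
s=arm.get_state();print({k:np.round(s[k],3) for k in s})
for n in('top','scene'):
    d=cam(n);cv2.imwrite(f'pics/{n}0.png',d['pixels']);print(n,[k for k in d],d['fovy'],d['cx'],d['cy'],np.round(d['extrinsics'],3).tolist(),{k:d[k] for k in d if k not in('pixels','extrinsics')})
    for q in('stop_corner','large','mid','small','puck_a','driver','bottle','tray'):
        try:
            for b in arm.boxes_of(q,n):print(q,np.round(b['bbox'],1),round(b['score'],2))
        except Exception as e: print(q,e)
E
```

```text
{'clock': np.float64(0.0), 'qpos': array([ 1.291,  0.322, -0.07 ,  1.452,  0.023,  1.371, -0.057]), 'qvel': array([ 0.   ,  0.001, -0.002, -0.   ,  0.   ,  0.001, -0.001]), 'tau': array([ 1.0000e-03, -4.9357e+01, -3.8200e-01, -3.1433e+01,  1.3000e-02,
        1.1000e-02,  0.0000e+00]), 'position': array([ 188.009, -621.655,  230.218]), 'eef_rot': array([-3.14 ,  0.   ,  0.294]), 'contact_force': array([ 0.551, -0.146, -0.028]), 'ft_torque': array([ 0.022, -0.013, -0.042]), 'grip_width': np.float64(0.999)}
top ['pixels', 'fovy', 'cx', 'cy', 'extrinsics'] 48.04709494698261 322.4213346863346 202.3999117986931 [[0.004, -1.0, -0.014, -7.616], [0.997, 0.003, 0.077, -508.422], [-0.077, -0.014, 0.997, -1356.161], [0.0, 0.0, 0.0, 1.0]] {'fovy': 48.04709494698261, 'cx': 322.4213346863346, 'cy': 202.3999117986931}
stop_corner [397.  156.6  81.   50.9] 0.89
large [367.3 179.8  65.   58.3] 0.56
large [206.1 228.5  28.7  14.4] 0.44
mid [294.4 154.6  44.1  32.9] 0.89
mid [212.  128.9  32.2  42.7] 0.78
mid [243.8 172.8  39.   21.9] 0.65
mid [209.1 228.6  27.5  17.2] 0.37
small [208.6 227.9  27.7  10
[... 551 characters left out ...]
5177589143, 'cx': 317.73966056299383, 'cy': 201.60542272819922}
stop_corner [230.4 224.   75.6  62.6] 0.94
stop_corner [356.4 306.8  26.2  28.7] 0.31
large [277.3 211.8  67.6  42.6] 0.89
mid [411.2 323.2  44.6  54.4] 0.97
mid [334.8 262.2  42.3  32.8] 0.66
mid [393.8 267.8  46.6  39.2] 0.56
small [453.6 209.2  28.1  17.8] 0.8
small [448.6 238.8  30.2  25.1] 0.78
puck_a [486.7 301.1  27.4  25.1] 0.91
puck_a [355.9 307.4  28.5  25.4] 0.73
puck_a [384.4 219.2  21.5  22.3] 0.7
puck_a [447.9 240.2  33.5  24.2] 0.39
driver [184.1 181.2  15.9  23.6] 0.72
driver [357.3 307.4  23.8  25.4] 0.66
bottle [210.1 138.6  22.5  34.3] 0.64
tray [268.2 144.9  61.4  36.8] 0.58
tray [447.6 237.8  31.9  26.9] 0.2
```

Run:
```python
import cv2
a=cv2.imread('pics/top0.png')[90:310,140:540]
cv2.imwrite('pics/top0c.png',cv2.resize(a,None,fx=2,fy=2,interpolation=cv2.INTER_CUBIC))
```

```text
(no output)
```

View pics/top0c.png

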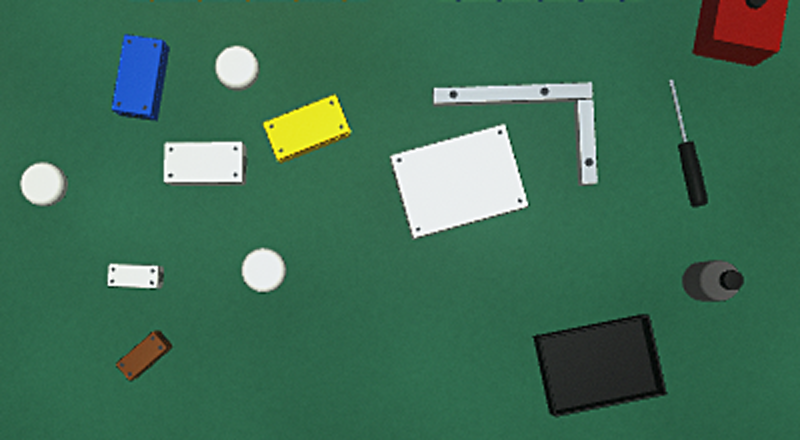

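The top view (crop = 2×(col−140), 2×(row−90)) shows these candidates:

| Thing | Chosen (white), full-image pixel | Look-alikes |
|---|---|---|
| Large | (369,180) | none |
| Mid | (242,171) | blue (210,128), yellow (293,154) |
| Small | (207,228) | brown (212,268) |

The stop's inner corner is near (429,140).

```bash
cat >> h.py <<'E'
def rect(d,uv,z,size,E=None,thr=None):
    """fit top-face rectangle of white thing near pixel uv: model fit on blurred mask in world coords"""
    g=d['pixels'].min(2).astype(np.uint8)
    m=((g>(thr or 150))*255).astype(np.uint8)
    n,l,st,_=cv2.connectedComponentsWithStats(m)
    k=l[int(uv[1]),int(uv[0])]
    c=max(cv2.findContours((l==k).astype(np.uint8),cv2.RETR_EXTERNAL,cv2.CHAIN_APPROX_NONE)[0],key=len)[:,0,:]
    w=back(d,c,z,E)[:,:2]
    r=cv2.minAreaRect(w.astype(np.float32))
    (cx,cy),(a,b),t=r
    if a>b: t-=90   # t: direction of the short side
    y=np.radians(t+90) # long-side direction
    y=(y+np.pi/2)%np.pi-np.pi/2
    return np.array([cx,cy]),sorted((a,b)),y,st[k]
E
python3 - <<'E'
from h import *
d=cam('top');
for n,uv,z in(('large',(369,180),50),('mid',(242,171),45),('small',(207,228),40)):
    print(n,d['pixels'][uv[1],uv[0]])
    for t in(140,170,200): 
        try:print(rect(d,uv,z,None,thr=t))
        except Exception as e:print(e)
p=d['pixels'].astype(int)
# stop bars
m=((p.min(2)>95)*255).astype(np.uint8)
n,l,st,_=cv2.connectedComponentsWithStats(m)
for uv in((385,137),(433,150)):print(uv,l[uv[1],uv[0]],st[l[uv[1],uv[0]]],p[uv[1],uv[0]])
print('col profile u=385',p[130:146,385].tolist());print('col 400',p[130:146,410,1].tolist())
print('row 160',p[160,424:444].tolist());
# edges: intensity half crossing, lower edge of long bar, left edge of short
import sys
def cross(v,lev): 
    i=[k for k in range(len(v)-1) if (v[k]-lev)*(v[k+1]-lev)<0]; return [k+(v[k]-lev)/(v[k]-v[k+1]) for k in i]
R=p[:,:,2]
L=np.array([(u,130+cross(R[130:148,u],110)[-1]) for u in range(362,424,4) if cross(R[130:148,u],110)])
S=np.array([(422+cross(R[v,422:445],110)[0],v) for v in range(145,178,3) if cross(R[v,422:445],110)])
print(np.round(L,1).tolist(),np.round(S,1).tolist())
for z in(0,30):
  print(z,np.round(back(d,L,z)[:,:2],0).tolist(),np.round(back(d,S,z)[:,:2],0).tolist())
E
```

```text
large [237 237 233]
(array([ 574.4420166 , -146.82533264]), [129.0369110107422, 178.8251953125], np.float64(-1.296598958725533), array([ 335,  152,   69,   57, 2525], dtype=int32))
(array([ 574.20129395, -146.6955719 ]), [128.0020751953125, 178.26539611816406], np.float64(-1.296597260960338), array([ 335,  152,   69,   57, 2496], dtype=int32))
(array([ 574.09429932, -146.68615723]), [127.89354705810547, 177.65780639648438], np.float64(-1.2959497632755559), array([ 336,  152,   68,   57, 2485], dtype=int32))
mid [235 237 233]
(array([602.94995117, 241.1105957 ]), [58.161834716796875, 116.4353256225586], np.float64(-1.568858550708586), array([222, 161,  39,  20, 768], dtype=int32))
(array([602.94995117, 241.1105957 ]), [58.161834716796875, 116.4353256225586], np.float64(-1.568858550708586), array([222, 161,  39,  20, 764], dtype=int32))
(array([602.9395752 , 240.87654114]), [58.140193939208984, 115.96723175048828], np.float64(-1.568858550708586), array([222, 161,  39,  20, 728], dtype=int32))
small [233 236 233]
(array([429.97424316, 344.84616089]), [33.156131744384766, 73.314155578613
[... 1838 characters left out ...]
08.0, -292.0], [709.0, -305.0], [710.0, -317.0]] [[691.0, -336.0], [682.0, -336.0], [672.0, -337.0], [663.0, -338.0], [653.0, -339.0], [644.0, -339.0], [634.0, -338.0], [625.0, -339.0], [615.0, -339.0], [606.0, -340.0], [596.0, -341.0]]
30 [[696.0, -127.0], [697.0, -139.0], [698.0, -152.0], [698.0, -164.0], [698.0, -176.0], [698.0, -188.0], [698.0, -201.0], [699.0, -213.0], [700.0, -225.0], [701.0, -237.0], [702.0, -250.0], [701.0, -262.0], [701.0, -274.0], [702.0, -286.0], [703.0, -299.0], [704.0, -311.0]] [[685.0, -329.0], [676.0, -330.0], [666.0, -330.0], [657.0, -332.0], [648.0, -332.0], [638.0, -332.0], [629.0, -332.0], [620.0, -332.0], [611.0, -332.0], [601.0, -334.0], [592.0, -334.0]]
```

```bash
cat > go.py <<'E'
import sys,numpy as np
from rig import arm
# usage: go.py x y z yaw(rad) -> tool-frame delta from the current pose
s=arm.get_state();p=np.array(s['position']);r,pi_,yw=s['eef_rot']
from scipy.spatial.transform import Rotation as Ro
R=Ro.from_euler('xyz',s['eef_rot']).as_matrix()
for a in sys.argv[1:]:
    t=np.array([float(v) for v in a.split(',')])
    d=R.T@(t[:3]-p); dy=-(t[3]-yw);dy=(dy+np.pi)%(2*np.pi)-np.pi
    print(a,'->',np.round(d,1),'yaw',round(np.degrees(dy),1))
print('now',np.round(p,1),np.round(s['eef_rot'],3),'t',s['clock'],'F',np.round(s['contact_force'],1))
E
python3 go.py 484,-172,200,0.274 484,-172,3,0.274
```

```text
484,-172,200,0.274 -> [ 413.5 -345.2   31.3] yaw 1.1
484,-172,3,0.274 -> [ 413.5 -345.3  228.3] yaw 1.1
now [ 188.2 -622.2  231.4] [3.142 0.    0.294] t 0.95 F [0.3 0.5 0.7]
```

>>> play_rows(
  increments=[
    {"gripper": 85,"delta_pos": [40,-33,0],"yaw": 0},
    {"gripper": 85,"delta_pos": [85,-70,0],"yaw": 0},
    {"gripper": 85,"delta_pos": [130,-108,0],"yaw": 0},
    {"gripper": 85,"delta_pos": [178,-147,0],"yaw": 1},
    {"gripper": 85,"delta_pos": [226,-187,0],"yaw": 1},
    {"gripper": 85,"delta_pos": [274,-227,0],"yaw": 1},
    {"gripper": 85,"delta_pos": [322,-266,0],"yaw": 1},
    {"gripper": 85,"delta_pos": [365,-302,0],"yaw": 1},
    {"gripper": 85,"delta_pos": [400,-331,20],"yaw": 1},
    {"gripper": 85,"delta_pos": [414,-345,50],"yaw": 1},
    {"gripper": 85,"delta_pos": [414,-345,80],"yaw": 1},
  ],
)

```text
clock: 2.33
position: [485.8, -169.7, 150.9]
eef_rot: [3.141, -0.001, 0.281]
contact_force: [0.0, -1.1, 0.1]
grip_width: 0.998
```

>>> play_rows(
  increments=[
    {"gripper": 85,"delta_pos": [0,0,50],"yaw": 0},
    {"gripper": 85,"delta_pos": [0,0,100],"yaw": 0},
    {"gripper": 85,"delta_pos": [0,0,135],"yaw": 0},
    {"gripper": 85,"delta_pos": [0,0,147],"yaw": 0},
    {"gripper": 85,"delta_pos": [0,0,147],"yaw": 0},
  ],
)

```text
clock: 2.95
position: [484.7, -172.0, 4.4]
eef_rot: [-3.141, 0.0, 0.276]
contact_force: [0.4, -0.6, -0.2]
grip_width: 0.993
```

Run:
```python
from h import *
s=arm.get_state();print(np.round(s['position'],1),np.round(s['eef_rot'],3),np.round(s['contact_force'],1))
d=cam('top');cv2.imwrite('pics/t1.png',cv2.resize(d['pixels'][100:300,280:520],None,fx=3,fy=3,interpolation=cv2.INTER_CUBIC))
```

```text
[ 484.7 -172.     4.4] [-3.141  0.     0.276] [ 0.4 -0.6 -0.2]
```

View pics/t1.png

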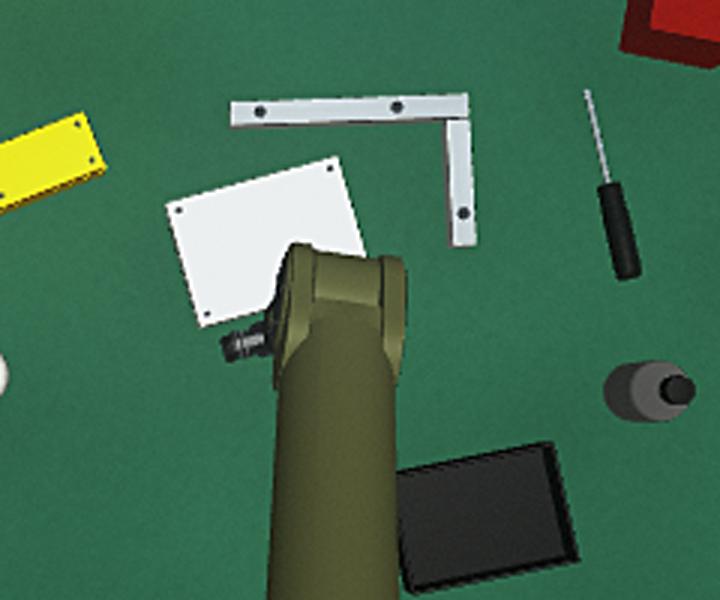

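Before pushing: the large box is clear of both bars, with the gripper at its near long side, squared to it. I push toward the long bar while turning it square.

>>> play_rows(
  increments=[
    {"gripper": 85,"delta_pos": [10,0,0],"yaw": 0},
    {"gripper": 85,"delta_pos": [18,0,0],"yaw": 0},
    {"gripper": 85,"delta_pos": [23,2,0],"yaw": 1.3},
    {"gripper": 85,"delta_pos": [28,3,0],"yaw": 2.7},
    {"gripper": 85,"delta_pos": [33,5,0],"yaw": 4},
    {"gripper": 85,"delta_pos": [38,6,0],"yaw": 5.4},
    {"gripper": 85,"delta_pos": [43,8,0],"yaw": 6.7},
    {"gripper": 85,"delta_pos": [48,10,0],"yaw": 8},
    {"gripper": 85,"delta_pos": [53,11,0],"yaw": 9.4},
    {"gripper": 85,"delta_pos": [58,13,0],"yaw": 10.7},
    {"gripper": 85,"delta_pos": [61,14,0],"yaw": 12},
    {"gripper": 85,"delta_pos": [64,15,0],"yaw": 13.4},
  ],
)

```text
clock: 4.5
position: [549.1, -168.5, 4.1]
eef_rot: [-3.141, 0.003, 0.041]
contact_force: [-10.9, 2.3, 7.3]
grip_width: 0.996
```

Run:
```python
from h import *
s=arm.get_state();print(np.round(s['position'],1),np.round(s['eef_rot'],3),np.round(s['contact_force'],1))
d=cam('top');cv2.imwrite('pics/t2.png',cv2.resize(d['pixels'][110:220,300:460],None,fx=4,fy=4,interpolation=cv2.INTER_CUBIC))
```

```text
[ 549.1 -168.5    4.1] [-3.141e+00  3.000e-03  4.100e-02] [-10.9   2.3   7.3]
```

View pics/t2.png

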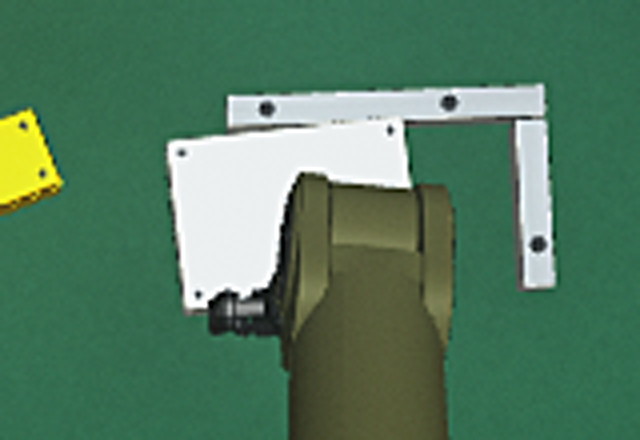

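Box nearly at the long bar, still ~0.07 rad turned, its right end closer. I keep pushing in small steps.

>>> play_rows(
  increments=[
    {"gripper": 85,"delta_pos": [2,0,0],"yaw": 0},
    {"gripper": 85,"delta_pos": [4,0,0],"yaw": 0},
    {"gripper": 85,"delta_pos": [6,0,0],"yaw": 0},
    {"gripper": 85,"delta_pos": [6,0,0],"yaw": 0},
  ],
)

```text
clock: 5.05
position: [553.4, -166.6, 4.1]
eef_rot: [-3.139, 0.007, 0.044]
contact_force: [-10.5, 4.3, 6.6]
grip_width: 0.996
```

```bash
cat > look.py <<'E'
from h import *
# angle of the far top edge of the large housing, from the top camera
s=arm.get_state();print(np.round(s['position'],1),np.round(s['eef_rot'],3),np.round(s['contact_force'],1),s['clock'])
d=cam('top');print(rect(d,(350,170),50,None,thr=190) if d['pixels'][170,350].min()>190 else 'x')
g=d['pixels'].min(2)
m=(g>190).astype(np.uint8);n,l=cv2.connectedComponents(m)
ys=[]
for u in range(346,404,3):
    c=np.where(g[:,u]>228)[0];
    b=[v for v in range(120,170) if all(g[v:v+4,u]>228)]
    if b: ys.append((u,b[0]))
print(ys)
E
python3 look.py
```

```text
[ 553.4 -166.6    4.1] [-3.139  0.007  0.044] [-10.5   4.3   6.6] 5.05
(array([ 683.56677246, -187.11071777]), [131.5385284423828, 314.0297546386719], np.float64(-1.0303150406772854), array([ 343,  131,   93,   54, 1911], dtype=int32))
[(346, 148), (349, 143), (352, 143), (355, 143), (358, 143), (361, 142), (364, 142), (367, 142), (370, 142), (373, 141), (376, 141), (379, 141), (382, 141), (385, 140), (388, 140), (391, 140), (394, 140), (397, 144), (400, 139)]
```

>>> play_rows(
  increments=[
    {"gripper": 85,"delta_pos": [2,0,0],"yaw": 0},
    {"gripper": 85,"delta_pos": [4,0,0],"yaw": 0},
    {"gripper": 85,"delta_pos": [6,0,0],"yaw": 0},
    {"gripper": 85,"delta_pos": [6,0,0],"yaw": 0},
  ],
)

```text
clock: 5.6
position: [557.9, -166.4, 3.7]
eef_rot: [-3.139, 0.01, 0.043]
contact_force: [-14.8, 4.7, 9.1]
grip_width: 1.0
```

```bash
python3 look.py
```

```text
[ 557.9 -166.4    3.7] [-3.139  0.01   0.043] [-14.8   4.7   9.1] 5.6
(array([ 685.44537354, -188.71969604]), [128.15676879882812, 310.9524230957031], np.float64(-1.0475064445935334), array([ 344,  131,   92,   52, 1825], dtype=int32))
[(346, 146), (349, 141), (352, 141), (355, 141), (358, 141), (361, 141), (364, 141), (367, 141), (370, 141), (373, 140), (376, 140), (379, 140), (382, 140), (385, 140), (388, 140), (391, 140), (394, 140), (397, 139), (400, 143)]
```

>>> play_rows(
  increments=[
    {"gripper": 85,"delta_pos": [2,0,0],"yaw": 0},
    {"gripper": 85,"delta_pos": [4,0,0],"yaw": 0},
    {"gripper": 85,"delta_pos": [4,0,0],"yaw": 0},
  ],
)

```text
clock: 6.02
position: [557.6, -166.5, 3.5]
eef_rot: [-3.138, 0.019, 0.042]
contact_force: [-26.0, 5.7, 18.3]
grip_width: 0.993
```

```bash
python3 look.py
```

```text
[ 557.6 -166.5    3.5] [-3.138  0.019  0.042] [-26.    5.7  18.3] 6.025
(array([ 685.44537354, -188.71969604]), [128.15676879882812, 310.9524230957031], np.float64(-1.0475064445935334), array([ 344,  131,   92,   52, 1777], dtype=int32))
[(346, 146), (349, 141), (352, 141), (355, 141), (358, 141), (361, 141), (364, 141), (367, 141), (370, 141), (373, 140), (376, 140), (379, 140), (382, 140), (385, 140), (388, 140), (391, 140), (394, 140), (397, 139), (400, 143)]
```

>>> play_rows(
  increments=[
    {"gripper": 85,"delta_pos": [-15,0,0],"yaw": 0},
    {"gripper": 85,"delta_pos": [-40,0,0],"yaw": 0},
    {"gripper": 85,"delta_pos": [-45,0,-40],"yaw": 0},
    {"gripper": 85,"delta_pos": [-45,0,-90],"yaw": 0},
    {"gripper": 85,"delta_pos": [-45,0,-120],"yaw": 0},
  ],
)

```text
clock: 6.7
position: [523.6, -171.3, 127.9]
eef_rot: [3.139, -0.007, 0.041]
contact_force: [-0.0, -0.4, -0.9]
grip_width: 0.99
```

```bash
python3 - <<'E'
from h import *
d=cam('top')
g=d['pixels'].min(2)
for v in(150,155,160,165,170): print(v,g[v,338:350].tolist())
p=d['pixels'].astype(int);m=((p[:,:,0]<90)&(p[:,:,2]>150)).astype(np.uint8);n,l,st,c=cv2.connectedComponentsWithStats(m);i=1+st[1:,4].argmax();print(st[i])
c=max(cv2.findContours((l==i).astype(np.uint8),0,1)[0],key=len)[:,0];w=back(d,c,45);print('yellow xy min/max',w.min(0),w.max(0))
print(np.round(back(d,[(344,150),(344.5,165)],50),1))
E
python3 go.py 623,-44,120,1.612 623,-44,4,1.612
```

```text
150 [54, 54, 54, 52, 44, 66, 255, 242, 236, 235, 234, 235]
155 [56, 52, 52, 53, 50, 77, 227, 243, 235, 235, 236, 235]
160 [54, 54, 54, 51, 48, 63, 173, 250, 237, 236, 235, 235]
165 [54, 53, 55, 53, 50, 36, 114, 255, 239, 235, 235, 235]
170 [55, 55, 54, 53, 52, 43, 60, 255, 242, 236, 235, 235]
[ 190    0  134   73 3269]
yellow xy min/max [909.10799106  -6.65858836  45.        ] [1141.03027756  405.2864777    45.        ]
[[665.2 -71.1  50. ]
 [619.4 -72.6  50. ]]
623,-44,120,1.612 -> [ 102.4 -123.8   12. ] yaw -90.0
623,-44,4,1.612 -> [ 101.1 -124.4  128. ] yaw -90.0
now [ 525.7 -171.8  131.5] [ 3.136 -0.011  0.041] t 6.75 F [1.1 0.3 2.9]
```

>>> play_rows(
  increments=[
    {"gripper": 85,"delta_pos": [10,-14,0],"yaw": -10},
    {"gripper": 85,"delta_pos": [22,-28,0],"yaw": -20},
    {"gripper": 85,"delta_pos": [34,-42,0],"yaw": -30},
    {"gripper": 85,"delta_pos": [46,-56,0],"yaw": -40},
    {"gripper": 85,"delta_pos": [58,-70,0],"yaw": -50},
    {"gripper": 85,"delta_pos": [70,-84,0],"yaw": -60},
    {"gripper": 85,"delta_pos": [82,-98,0],"yaw": -70},
    {"gripper": 85,"delta_pos": [94,-112,0],"yaw": -80},
    {"gripper": 85,"delta_pos": [102,-124,0],"yaw": -90},
    {"gripper": 85,"delta_pos": [102,-124,0],"yaw": -90},
  ],
)

```text
clock: 8.0
position: [619.1, -40.9, 124.6]
eef_rot: [3.139, -0.001, 1.612]
contact_force: [0.6, -0.2, -0.7]
grip_width: 0.994
```

```bash
python3 go.py 623,-44,4,1.612
```

```text
623,-44,4,1.612 -> [ -3.4   3.5 120.6] yaw 0.0
now [619.1 -40.9 124.6] [ 3.139e+00 -1.000e-03  1.612e+00] t 8.0 F [ 0.6 -0.2 -0.7]
```

>>> play_rows(
  increments=[
    {"gripper": 85,"delta_pos": [-2,4,50],"yaw": 0},
    {"gripper": 85,"delta_pos": [-2,4,95],"yaw": 0},
    {"gripper": 85,"delta_pos": [-2,4,120],"yaw": 0},
    {"gripper": 85,"delta_pos": [-2,4,120],"yaw": 0},
    {"gripper": 85,"delta_pos": [-14,4,120],"yaw": 0},
    {"gripper": 85,"delta_pos": [-22,4,120],"yaw": 0},
    {"gripper": 85,"delta_pos": [-30,4,120],"yaw": 0},
    {"gripper": 85,"delta_pos": [-38,4,120],"yaw": 0},
    {"gripper": 85,"delta_pos": [-46,4,120],"yaw": 0},
    {"gripper": 85,"delta_pos": [-54,4,120],"yaw": 0},
    {"gripper": 85,"delta_pos": [-60,4,120],"yaw": 0},
  ],
)

```text
clock: 9.38
position: [625.5, -99.2, 6.1]
eef_rot: [3.139, -0.003, 1.614]
contact_force: [-1.0, 7.5, 6.0]
grip_width: 0.999
```

```bash
python3 go.py 623,-44,4,1.612
python3 - <<'E'
from h import *
d=cam('top');cv2.imwrite('pics/t3.png',cv2.resize(d['pixels'][110:220,300:460],None,fx=4,fy=4,interpolation=cv2.INTER_CUBIC))
E
```

```text
623,-44,4,1.612 -> [55.3 -0.1  2.3] yaw 0.1
now [625.5 -99.2   6.1] [ 3.139e+00 -3.000e-03  1.614e+00] t 9.375 F [-1.   7.5  6. ]
```

View pics/t3.png

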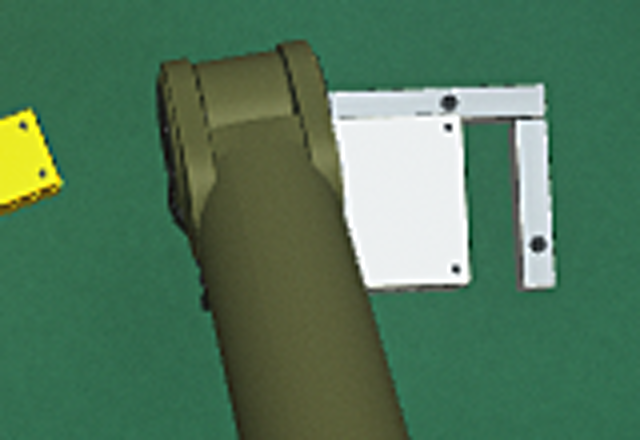

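The box slides along the long bar (right edge at ~(465,200), short bar face at ~(518,200) in the crop). I keep going.

>>> play_rows(
  increments=[
    {"gripper": 85,"delta_pos": [-7,0,0],"yaw": 0},
    {"gripper": 85,"delta_pos": [-14,0,0],"yaw": 0},
    {"gripper": 85,"delta_pos": [-21,0,0],"yaw": 0},
    {"gripper": 85,"delta_pos": [-28,0,0],"yaw": 0},
    {"gripper": 85,"delta_pos": [-33,0,0],"yaw": 0},
    {"gripper": 85,"delta_pos": [-37,0,0],"yaw": 0},
    {"gripper": 85,"delta_pos": [-40,0,0],"yaw": 0},
    {"gripper": 85,"delta_pos": [-40,0,0],"yaw": 0},
  ],
)

```text
clock: 10.42
position: [627.0, -139.3, 6.1]
eef_rot: [3.14, -0.003, 1.614]
contact_force: [-1.1, 5.7, 5.3]
grip_width: 0.994
```

>>> play_rows(
  increments=[
    {"gripper": 85,"delta_pos": [-2,0,0],"yaw": 0},
    {"gripper": 85,"delta_pos": [-4,0,0],"yaw": 0},
    {"gripper": 85,"delta_pos": [-5,0,0],"yaw": 0},
    {"gripper": 85,"delta_pos": [-5,0,0],"yaw": 0},
  ],
)

```text
clock: 10.92
position: [627.0, -142.8, 6.0]
eef_rot: [3.14, -0.004, 1.614]
contact_force: [-1.3, 8.6, 5.1]
grip_width: 0.998
```

>>> play_rows(
  increments=[
    {"gripper": 85,"delta_pos": [-3,0,0],"yaw": 0},
    {"gripper": 85,"delta_pos": [-5,0,0],"yaw": 0},
    {"gripper": 85,"delta_pos": [-5,0,0],"yaw": 0},
  ],
)

```text
clock: 11.3
position: [627.0, -142.7, 6.0]
eef_rot: [3.141, -0.01, 1.616]
contact_force: [-3.4, 17.2, 7.3]
grip_width: 0.995
```

Both faces seated: the force rises without movement. I retreat and go above the white mid housing, then check the large from the top.

>>> play_rows(
  increments=[
    {"gripper": 85,"delta_pos": [15,0,0],"yaw": 0},
    {"gripper": 85,"delta_pos": [35,0,-10],"yaw": 0},
    {"gripper": 85,"delta_pos": [50,0,-60],"yaw": 0},
    {"gripper": 85,"delta_pos": [80,0,-110],"yaw": 0},
    {"gripper": 85,"delta_pos": [125,-2,-140],"yaw": 0},
    {"gripper": 85,"delta_pos": [180,-3,-150],"yaw": 1},
    {"gripper": 85,"delta_pos": [235,-4,-150],"yaw": 2.4},
    {"gripper": 85,"delta_pos": [290,-6,-150],"yaw": 2.4},
    {"gripper": 85,"delta_pos": [345,-7,-150],"yaw": 2.4},
    {"gripper": 85,"delta_pos": [380,-7,-150],"yaw": 2.4},
    {"gripper": 85,"delta_pos": [391,-7,-150],"yaw": 2.4},
    {"gripper": 85,"delta_pos": [391,-7,-150],"yaw": 2.4},
  ],
)

```text
clock: 12.8
position: [603.1, 238.1, 154.5]
eef_rot: [3.141, 0.001, 1.572]
contact_force: [0.7, -1.5, -0.6]
grip_width: 0.994
```

```bash
cat >> h.py <<'E'
from scipy.spatial.transform import Rotation as Ro
def wrist():
    s=arm.get_state();d=arm.get_image('wrist')
    T=np.eye(4);T[:3,:3]=Ro.from_euler('xyz',s['eef_rot']).as_matrix();T[:3,3]=s['position']
    return d,np.linalg.inv(T@np.array(d['hand_eye']))
E
python3 - <<'E'
from h import *
s=arm.get_state();print(np.round(s['position'],1),np.round(s['eef_rot'],3))
d=cam('top')
for t in(215,225):
  print(rect(d,(395,170),50,None,thr=t))
w,E=wrist();cv2.imwrite('pics/w1.png',w['pixels']);print(w['fovy'],w['cx'],w['cy'])
print('mid proj',proj(w,[[603,241,45]],E))
a=cv2.resize(d['pixels'][120:210,350:450],None,fx=4,fy=4,interpolation=cv2.INTER_CUBIC)
cv2.imwrite('pics/c4.png',np.hstack([a,cv2.resize(w['pixels'],(400,250))[:, :]if 0 else cv2.copyMakeBorder(cv2.resize(w['pixels'],(400,250)),0,110,0,0,0)]))
E
```

```text
[603.1 238.1 154.5] [3.141e+00 1.000e-03 1.572e+00]
(array([ 635.74920654, -242.25167847]), [127.64019775390625, 177.77305603027344], np.float64(-1.5284555442168104), array([ 371,  138,   61,   44, 2456], dtype=int32))
(array([ 635.6260376 , -242.24307251]), [126.91545104980469, 177.47024536132812], np.float64(-1.5286957571859467), array([ 371,  138,   61,   44, 2439], dtype=int32))
62.903592825212634 313.7047083212984 198.98386597267506
mid proj [[311.61991009 190.15000719]]
```

View pics/c4.png

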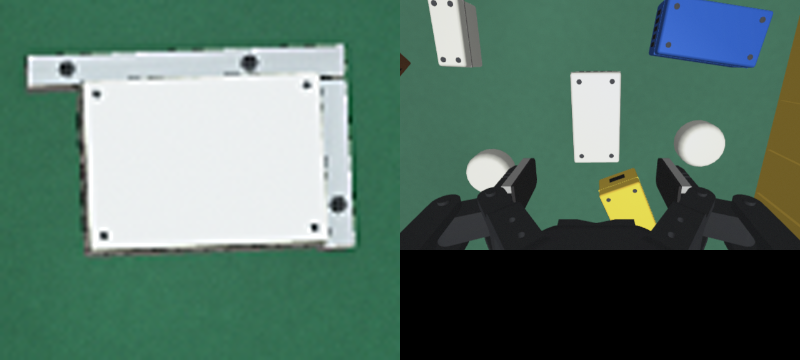

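Left: the large sits squarely against both bars, with no visible gap. Right: wrist view with the white mid at ~(314,187), as predicted (312,190). I refine it from this view.

```bash
python3 - <<'E'
from h import *
w,E=wrist()
for t in(150,190,205):print(rect(w,(314,187),45,None,E,t))
E
python3 go.py 603,239,8,1.572
```

```text
(array([604.28594971, 239.30206299]), [60.60244369506836, 118.33909606933594], np.float64(-1.559908363023947), array([  272,   114,    81,   146, 10865], dtype=int32))
(array([604.43139648, 239.27871704]), [59.76615524291992, 116.91407775878906], np.float64(-1.5601478727521072), array([  273,   116,    80,   143, 10520], dtype=int32))
(array([604.58154297, 239.38102722]), [59.121192932128906, 116.64364624023438], np.float64(-1.55919954813566), array([  273,   116,    79,   143, 10386], dtype=int32))
603,239,8,1.572 -> [  3.6  -0.9 146.2] yaw -0.2
now [603.9 235.7 154.2] [3.141e+00 2.000e-03 1.568e+00] t 12.95 F [0.3 0.3 0.1]
```

>>> play_rows(
  increments=[
    {"gripper": 85,"delta_pos": [2,1,50],"yaw": -0.4},
    {"gripper": 85,"delta_pos": [2,1,100],"yaw": -0.4},
    {"gripper": 85,"delta_pos": [2,1,130],"yaw": -0.4},
    {"gripper": 85,"delta_pos": [2,1,146],"yaw": -0.4},
    {"gripper": 85,"delta_pos": [2,1,146],"yaw": -0.4},
    {"gripper": 50,"delta_pos": [2,1,146],"yaw": -0.4},
    {"gripper": 50,"delta_pos": [2,1,146],"yaw": -0.4},
    {"gripper": 50,"delta_pos": [2,1,146],"yaw": -0.4},
    {"gripper": 50,"delta_pos": [2,1,146],"yaw": -0.4},
    {"gripper": 50,"delta_pos": [2,1,146],"yaw": -0.4},
  ],
  force=50,
)

```text
clock: 14.2
position: [604.9, 241.1, 10.3]
eef_rot: [3.139, -0.0, 1.578]
contact_force: [-1.5, 0.6, 6.8]
grip_width: 0.72
```

>>> play_rows(
  increments=[
    {"gripper": 50,"delta_pos": [0,0,-10],"yaw": 0},
    {"gripper": 50,"delta_pos": [0,0,-30],"yaw": 0},
    {"gripper": 50,"delta_pos": [0,0,-70],"yaw": 0},
    {"gripper": 50,"delta_pos": [0,0,-110],"yaw": 0},
    {"gripper": 50,"delta_pos": [0,0,-140],"yaw": 0},
    {"gripper": 50,"delta_pos": [0,0,-140],"yaw": 0},
    {"gripper": 50,"delta_pos": [0,0,-140],"yaw": 0},
  ],
)

```text
clock: 15.08
position: [603.3, 240.0, 147.2]
eef_rot: [-3.14, 0.001, 1.578]
contact_force: [0.1, -0.3, -3.3]
grip_width: 0.721
```

```bash
python3 go.py 635.5,-241,149,1.613;python3 - <<'E'
from h import *
w,E=wrist();cv2.imwrite('pics/w2.png',w['pixels']);print(arm.get_state()['grip_width'])
E
```

```text
635.5,-241,149,1.613 -> [-481.3   28.6   -1.4] yaw -2.0
now [603.3 240.  147.2] [-3.140e+00  1.000e-03  1.578e+00] t 15.075 F [ 0.1 -0.3 -3.3]
0.7155585656926517
```

View pics/w2.png

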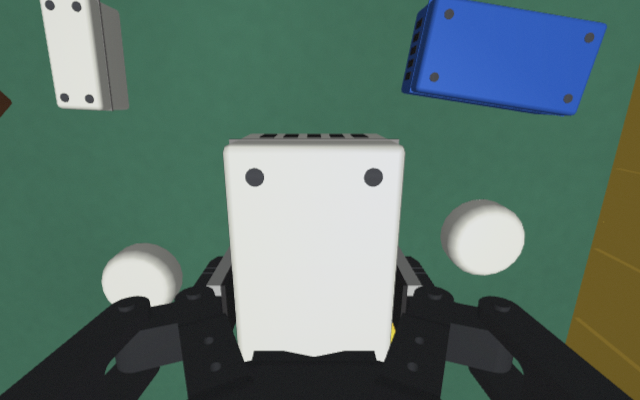

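The mid is held level between the pads. I carry it over the large.

>>> play_rows(
  increments=[
    {"gripper": 50,"delta_pos": [-20,1,0],"yaw": 0},
    {"gripper": 50,"delta_pos": [-60,4,0],"yaw": 0},
    {"gripper": 50,"delta_pos": [-110,7,0],"yaw": 0},
    {"gripper": 50,"delta_pos": [-160,10,0],"yaw": -0.5},
    {"gripper": 50,"delta_pos": [-210,13,0],"yaw": -1},
    {"gripper": 50,"delta_pos": [-260,16,0],"yaw": -1.5},
    {"gripper": 50,"delta_pos": [-310,19,0],"yaw": -2},
    {"gripper": 50,"delta_pos": [-360,22,0],"yaw": -2},
    {"gripper": 50,"delta_pos": [-410,25,0],"yaw": -2},
    {"gripper": 50,"delta_pos": [-450,27,0],"yaw": -2},
    {"gripper": 50,"delta_pos": [-472,29,0],"yaw": -2},
    {"gripper": 50,"delta_pos": [-481,29,0],"yaw": -2},
  ],
)

```text
clock: 16.62
position: [635.8, -241.7, 147.4]
eef_rot: [-3.14, -0.001, 1.611]
contact_force: [-1.0, 0.7, -4.2]
grip_width: 0.713
```

>>> play_rows(
  increments=[
    {"gripper": 50,"delta_pos": [0,0,0],"yaw": 0},
    {"gripper": 50,"delta_pos": [0,0,0],"yaw": 0},
    {"gripper": 50,"delta_pos": [0,0,30],"yaw": 0},
    {"gripper": 50,"delta_pos": [0,0,60],"yaw": 0},
    {"gripper": 50,"delta_pos": [0,0,80],"yaw": 0},
    {"gripper": 50,"delta_pos": [0,0,80],"yaw": 0},
    {"gripper": 50,"delta_pos": [0,0,80],"yaw": 0},
  ],
)

```text
clock: 17.5
position: [637.6, -239.9, 69.6]
eef_rot: [3.14, 0.001, 1.614]
contact_force: [1.0, -0.5, -4.1]
grip_width: 0.717
```

```bash
python3 go.py 635.5,-241,60,1.613
```

```text
635.5,-241,60,1.613 -> [-1.  -2.2  9.6] yaw 0.0
now [ 637.6 -239.9   69.6] [3.140e+00 1.000e-03 1.614e+00] t 17.5 F [ 1.  -0.5 -4.1]
```

>>> play_rows(
  increments=[
    {"gripper": 50,"delta_pos": [0,-1,2],"yaw": 0},
    {"gripper": 50,"delta_pos": [0,-1,4],"yaw": 0},
    {"gripper": 50,"delta_pos": [0,-1,6],"yaw": 0},
    {"gripper": 50,"delta_pos": [0,-1,8],"yaw": 0},
    {"gripper": 50,"delta_pos": [0,-1,8],"yaw": 0},
  ],
)

```text
clock: 18.12
position: [635.6, -240.3, 60.4]
eef_rot: [3.142, 0.0, 1.613]
contact_force: [0.3, -0.3, -2.4]
grip_width: 0.715
```

>>> play_rows(
  increments=[
    {"gripper": 50,"delta_pos": [0,0,1],"yaw": 0},
    {"gripper": 50,"delta_pos": [0,0,2],"yaw": 0},
    {"gripper": 50,"delta_pos": [0,0,2],"yaw": 0},
  ],
)

```text
clock: 18.5
position: [635.7, -240.3, 60.3]
eef_rot: [-3.142, 0.001, 1.613]
contact_force: [-4.7, 1.7, 7.6]
grip_width: 0.718
```

Contact made at about 8 N; I release slowly and rise.

>>> play_rows(
  increments=[
    {"gripper": 64,"delta_pos": [0,0,0],"yaw": 0},
    {"gripper": 70,"delta_pos": [0,0,0],"yaw": 0},
    {"gripper": 78,"delta_pos": [0,0,0],"yaw": 0},
    {"gripper": 85,"delta_pos": [0,0,0],"yaw": 0},
    {"gripper": 85,"delta_pos": [0,0,0],"yaw": 0},
    {"gripper": 85,"delta_pos": [0,0,-20],"yaw": 0},
    {"gripper": 85,"delta_pos": [0,0,-60],"yaw": 0},
    {"gripper": 85,"delta_pos": [0,0,-110],"yaw": 0},
    {"gripper": 85,"delta_pos": [0,0,-130],"yaw": 0},
    {"gripper": 85,"delta_pos": [0,0,-130],"yaw": 0},
  ],
)

```text
clock: 19.75
position: [636.7, -240.4, 190.8]
eef_rot: [3.138, 0.002, 1.613]
contact_force: [1.0, 0.2, -0.0]
grip_width: 1.0
```

```bash
python3 - <<'E'
from h import *
s=arm.get_state();print(np.round(s['position'],1),np.round(s['eef_rot'],3))
w,E=wrist();cv2.imwrite('pics/w3.png',w['pixels'])
uv=proj(w,[[635.5,-242,95]],E)[0];print(uv)
g=w['pixels'].min(2)
# grey levels along a row/col through the mid centre
print(g[int(uv[1]),::12].tolist());print(g[::10,int(uv[0])].tolist())
E
python3 go.py 430,345,150,1.57
```

```text
[ 636.7 -240.4  190.8] [3.138e+00 2.000e-03 1.613e+00]
[310.35319612 202.18541677]
[24, 20, 22, 20, 69, 68, 68, 70, 71, 71, 71, 71, 71, 72, 70, 71, 72, 72, 73, 72, 72, 229, 228, 230, 230, 230, 230, 230, 231, 231, 231, 230, 177, 202, 70, 71, 70, 70, 68, 71, 71, 72, 70, 70, 68, 27, 27, 23, 27, 27, 27, 26, 27, 26]
[69, 69, 69, 68, 69, 70, 71, 69, 69, 231, 231, 231, 81, 231, 230, 231, 230, 231, 231, 230, 231, 230, 230, 230, 229, 229, 228, 225, 203, 84, 69, 69, 71, 69, 70, 68, 29, 30, 33, 30]
430,345,150,1.57 -> [ 593.5 -180.5   38.1] yaw 2.5
now [ 635.5 -240.2  188.5] [3.141e+00 1.000e-03 1.613e+00] t 19.8 F [ 0.1 -0.7  0.2]
```

View pics/w3.png

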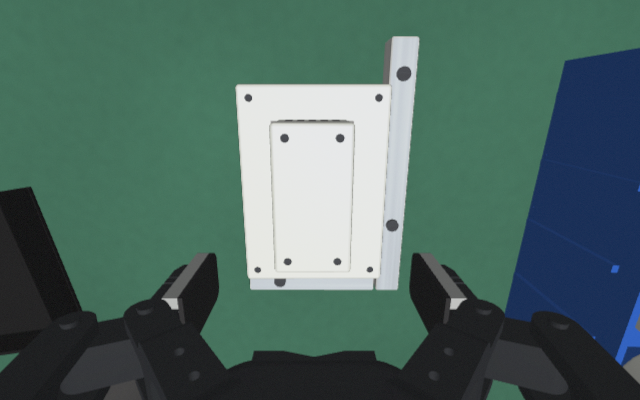

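Mid stands squarely on the large: its top corners are at ~(272,123),(353,122),(350,270),(276,271), and the large's at (236,86),(391,85),(380,277),(247,279). I compute the offsets.

Run:
```python
from h import *
w,E=wrist()
m=back(w,[(272,123),(353,122),(350,270),(276,271)],95,E);l=back(w,[(236,86),(391,85),(380,277),(247,279)],50,E)
for a in(m,l):
    print(np.round(a.mean(0),1),np.round([np.linalg.norm(a[0]-a[1]),np.linalg.norm(a[1]-a[2])],1),np.round(np.arctan2(*((a[0]+a[1]-a[2]-a[3])[1::-1])),3))
# screw holes: better-defined
print(np.round(back(w,[(284.5,138),(340,138),(337,261.5),(287.5,261.5)],95,E).mean(0),1),np.round(back(w,[(248.5,98),(379,98),(370,269.5),(257.5,269.5)],50,E).mean(0),1))
```

```text
[ 635.8 -240.3   95. ] [ 56.9 115.5] 1.616
[ 636.5 -243.2   50. ] [125.7 174.4] 1.613
[ 635.5 -241.8   95. ] [ 636.8 -243.5   50. ]
```

>>> play_rows(
  increments=[
    {"gripper": 85,"delta_pos": [20,-6,0],"yaw": 0},
    {"gripper": 85,"delta_pos": [70,-21,0],"yaw": 0},
    {"gripper": 85,"delta_pos": [130,-40,0],"yaw": 0},
    {"gripper": 85,"delta_pos": [190,-58,0],"yaw": 0.5},
    {"gripper": 85,"delta_pos": [250,-76,0],"yaw": 1},
    {"gripper": 85,"delta_pos": [310,-94,10],"yaw": 1.5},
    {"gripper": 85,"delta_pos": [370,-112,20],"yaw": 2},
    {"gripper": 85,"delta_pos": [430,-131,30],"yaw": 2.4},
    {"gripper": 85,"delta_pos": [490,-149,36],"yaw": 2.4},
    {"gripper": 85,"delta_pos": [545,-166,36],"yaw": 2.4},
    {"gripper": 85,"delta_pos": [580,-177,36],"yaw": 2.4},
    {"gripper": 85,"delta_pos": [593,-181,36],"yaw": 2.4},
  ],
)

```text
clock: 21.35
position: [426.0, 346.9, 151.2]
eef_rot: [-3.139, 0.0, 1.577]
contact_force: [-0.5, -0.7, 0.8]
grip_width: 0.997
```

>>> play_rows(
  increments=[
    {"gripper": 85,"delta_pos": [0,0,0],"yaw": 0},
    {"gripper": 85,"delta_pos": [0,0,0],"yaw": 0},
    {"gripper": 85,"delta_pos": [0,0,0],"yaw": 0},
  ],
)

```text
clock: 21.72
position: [430.6, 342.7, 152.0]
eef_rot: [3.141, 0.001, 1.568]
contact_force: [0.1, 0.5, 0.2]
grip_width: 0.996
```

```bash
python3 - <<'E'
from h import *
s=arm.get_state();print(np.round(s['position'],1),np.round(s['eef_rot'],3))
w,E=wrist();cv2.imwrite('pics/w4.png',w['pixels'])
uv=proj(w,[[430,345,40]],E)[0];print(uv,w['pixels'][int(uv[1]),int(uv[0])])
for t in(190,205):print(rect(w,uv,40,None,E,t))
E
python3 go.py 430,345,8,1.57
```

```text
[430.6 342.7 152. ] [3.141e+00 1.000e-03 1.568e+00]
[311.63846381 191.83710335] [246 246 246]
(array([431.5319519 , 343.78329468]), [32.745513916015625, 74.52842712402344], np.float64(1.5317402704605576), array([ 293,  147,   44,   90, 3464], dtype=int32))
(array([431.5692749 , 343.83197021]), [32.5438232421875, 74.19954681396484], np.float64(1.532423104964054), array([ 293,  147,   44,   90, 3419], dtype=int32))
430,345,8,1.57 -> [  2.1  -0.6 144.2] yaw -0.1
now [430.6 343.  152.2] [3.141e+00 1.000e-03 1.569e+00] t 21.775 F [-0.3  0.6 -0.8]
```

View pics/w4.png

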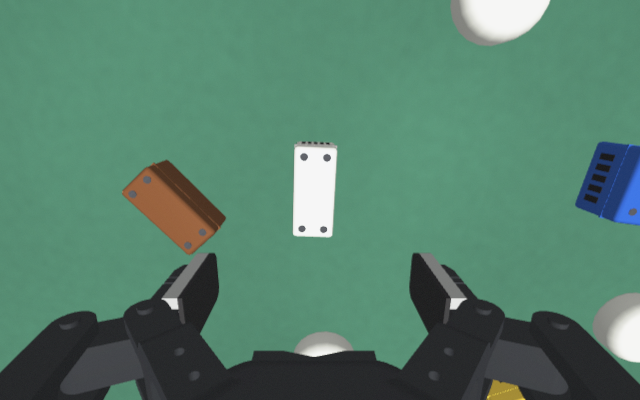

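Small white housing at (314,191), the brown one at (175,207) clear of the fingers. I descend with a narrower opening.

>>> play_rows(
  increments=[
    {"gripper": 65,"delta_pos": [1,1,40],"yaw": 2},
    {"gripper": 65,"delta_pos": [1,1,85],"yaw": 2},
    {"gripper": 65,"delta_pos": [1,1,120],"yaw": 2},
    {"gripper": 65,"delta_pos": [1,1,143],"yaw": 2},
    {"gripper": 65,"delta_pos": [1,1,143],"yaw": 2},
    {"gripper": 25,"delta_pos": [1,1,143],"yaw": 2},
    {"gripper": 25,"delta_pos": [1,1,143],"yaw": 2},
    {"gripper": 25,"delta_pos": [1,1,143],"yaw": 2},
    {"gripper": 25,"delta_pos": [1,1,143],"yaw": 2},
    {"gripper": 25,"delta_pos": [1,1,143],"yaw": 2},
    {"gripper": 25,"delta_pos": [1,1,143],"yaw": 2},
  ],
  force=30,
)

```text
clock: 23.15
position: [431.7, 346.5, 10.9]
eef_rot: [3.139, -0.001, 1.536]
contact_force: [0.6, -0.1, 7.0]
grip_width: 0.392
```

>>> play_rows(
  increments=[
    {"gripper": 25,"delta_pos": [0,0,-10],"yaw": 0},
    {"gripper": 25,"delta_pos": [0,0,-40],"yaw": 0},
    {"gripper": 25,"delta_pos": [0,0,-90],"yaw": 0},
    {"gripper": 25,"delta_pos": [0,0,-140],"yaw": 0},
    {"gripper": 25,"delta_pos": [0,0,-190],"yaw": 0},
    {"gripper": 25,"delta_pos": [0,0,-200],"yaw": 0},
    {"gripper": 25,"delta_pos": [0,0,-200],"yaw": 0},
    {"gripper": 25,"delta_pos": [0,0,-200],"yaw": 0},
  ],
)

```text
clock: 24.15
position: [429.8, 344.6, 207.5]
eef_rot: [-3.139, 0.002, 1.536]
contact_force: [-0.4, -0.6, -1.8]
grip_width: 0.391
```

```bash
python3 - <<'E'
from h import *
s=arm.get_state();R=Ro.from_euler('xyz',s['eef_rot']).as_matrix()
w,E=wrist();cv2.imwrite('pics/w5.png',w['pixels']);print(s['position'],s['grip_width'])
g=w['pixels'].min(2);print(g[60:400:6,313].tolist());print([g[v,250:380:4].tolist() for v in(180,)])
E
python3 go.py 635.6,-241,205,1.614
```

```text
[429.78902672 344.58045659 207.48381583] 0.39096764490026886
[69, 69, 71, 70, 72, 70, 71, 72, 71, 71, 71, 70, 71, 69, 70, 70, 70, 70, 71, 73, 72, 23, 101, 121, 138, 224, 233, 233, 233, 233, 233, 233, 232, 232, 233, 232, 232, 232, 232, 232, 232, 232, 231, 230, 230, 229, 229, 229, 228, 228, 28, 30, 28, 32, 34, 33, 33]
[[73, 72, 70, 70, 70, 71, 69, 69, 71, 71, 70, 71, 71, 70, 71, 72, 71, 70, 71, 71, 72, 73, 72, 72, 73, 71, 73, 71, 72, 74, 72, 73, 72]]
635.6,-241,205,1.614 -> [-578.3  225.8    2.9] yaw -4.4
now [429.7 344.7 207.4] [-3.139e+00  2.000e-03  1.537e+00] t 24.2 F [-1.1 -0.1 -1.5]
```

View pics/w5.png

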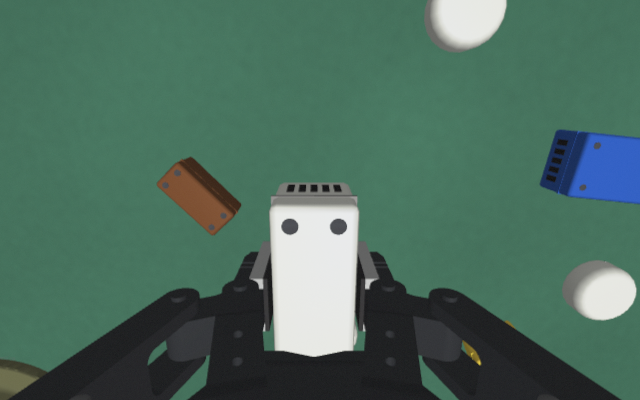

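Held level. I carry it over the stack.

>>> play_rows(
  increments=[
    {"gripper": 25,"delta_pos": [-15,6,0],"yaw": 0},
    {"gripper": 25,"delta_pos": [-60,23,0],"yaw": 0},
    {"gripper": 25,"delta_pos": [-115,45,0],"yaw": -0.5},
    {"gripper": 25,"delta_pos": [-170,66,0],"yaw": -1},
    {"gripper": 25,"delta_pos": [-225,88,0],"yaw": -1.5},
    {"gripper": 25,"delta_pos": [-280,109,0],"yaw": -2},
    {"gripper": 25,"delta_pos": [-335,131,0],"yaw": -2.5},
    {"gripper": 25,"delta_pos": [-390,152,0],"yaw": -3},
    {"gripper": 25,"delta_pos": [-445,174,0],"yaw": -3.5},
    {"gripper": 25,"delta_pos": [-500,195,0],"yaw": -4},
    {"gripper": 25,"delta_pos": [-550,215,0],"yaw": -4.4},
    {"gripper": 25,"delta_pos": [-578,226,0],"yaw": -4.4},
  ],
)

```text
clock: 25.7
position: [635.8, -243.9, 206.3]
eef_rot: [-3.138, -0.001, 1.609]
contact_force: [0.1, 1.1, -0.5]
grip_width: 0.392
```

>>> play_rows(
  increments=[
    {"gripper": 25,"delta_pos": [0,0,0],"yaw": 0},
    {"gripper": 25,"delta_pos": [0,0,0],"yaw": 0},
    {"gripper": 25,"delta_pos": [0,0,30],"yaw": 0},
    {"gripper": 25,"delta_pos": [0,0,60],"yaw": 0},
    {"gripper": 25,"delta_pos": [0,0,85],"yaw": 0},
    {"gripper": 25,"delta_pos": [0,0,90],"yaw": 0},
    {"gripper": 25,"delta_pos": [0,0,90],"yaw": 0},
    {"gripper": 25,"delta_pos": [0,0,90],"yaw": 0},
  ],
)

```text
clock: 26.7
position: [637.5, -239.6, 120.9]
eef_rot: [3.139, 0.001, 1.614]
contact_force: [-0.1, -0.1, -0.7]
grip_width: 0.393
```

```bash
python3 go.py 635.6,-241,105,1.614
```

```text
635.6,-241,105,1.614 -> [-1.3 -2.  15.9] yaw -0.0
now [ 637.5 -239.6  120.9] [3.139e+00 1.000e-03 1.614e+00] t 26.7 F [-0.1 -0.1 -0.7]
```

>>> play_rows(
  increments=[
    {"gripper": 25,"delta_pos": [-1,-1,3],"yaw": 0},
    {"gripper": 25,"delta_pos": [-1,-1,6],"yaw": 0},
    {"gripper": 25,"delta_pos": [-1,-1,9],"yaw": 0},
    {"gripper": 25,"delta_pos": [-1,-1,11],"yaw": 0},
    {"gripper": 25,"delta_pos": [-1,-1,11],"yaw": 0},
  ],
)

```text
clock: 27.32
position: [635.5, -240.9, 108.0]
eef_rot: [-3.141, -0.0, 1.613]
contact_force: [0.4, 0.4, -1.3]
grip_width: 0.392
```

>>> play_rows(
  increments=[
    {"gripper": 25,"delta_pos": [0,0,1],"yaw": 0},
    {"gripper": 25,"delta_pos": [0,0,2],"yaw": 0},
    {"gripper": 25,"delta_pos": [0,0,2],"yaw": 0},
  ],
)

```text
clock: 27.7
position: [635.6, -240.9, 106.2]
eef_rot: [-3.141, 0.0, 1.613]
contact_force: [0.6, -0.9, -1.9]
grip_width: 0.393
```

>>> play_rows(
  increments=[
    {"gripper": 25,"delta_pos": [0,0,1],"yaw": 0},
    {"gripper": 25,"delta_pos": [0,0,1],"yaw": 0},
    {"gripper": 25,"delta_pos": [0,0,1],"yaw": 0},
  ],
)

```text
clock: 28.08
position: [635.7, -241.0, 106.0]
eef_rot: [3.141, 0.0, 1.613]
contact_force: [-3.3, 1.3, 3.9]
grip_width: 0.394
```

Contact is light (about 5 N). I release slowly and rise.

>>> play_rows(
  increments=[
    {"gripper": 36,"delta_pos": [0,0,0],"yaw": 0},
    {"gripper": 40,"delta_pos": [0,0,0],"yaw": 0},
    {"gripper": 48,"delta_pos": [0,0,0],"yaw": 0},
    {"gripper": 58,"delta_pos": [0,0,0],"yaw": 0},
    {"gripper": 62,"delta_pos": [0,0,0],"yaw": 0},
    {"gripper": 62,"delta_pos": [0,0,-15],"yaw": 0},
    {"gripper": 62,"delta_pos": [0,0,-50],"yaw": 0},
    {"gripper": 70,"delta_pos": [0,0,-100],"yaw": 0},
    {"gripper": 85,"delta_pos": [0,0,-120],"yaw": 0},
    {"gripper": 85,"delta_pos": [0,0,-120],"yaw": 0},
    {"gripper": 85,"delta_pos": [0,0,-120],"yaw": 0},
  ],
)

```text
clock: 29.45
position: [634.8, -240.9, 223.5]
eef_rot: [-3.139, -0.001, 1.613]
contact_force: [0.6, 0.2, -0.2]
grip_width: 0.996
```

Run:
```python
from h import *
w,E=wrist();cv2.imwrite('pics/w6.png',w['pixels'])
```

```text
(no output)
```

View pics/w6.png

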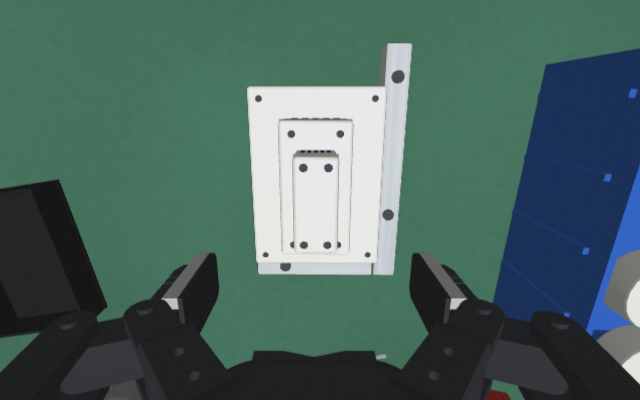

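All three are stacked. Screw holes: small (303,168)/(328,168)/(327,245)/(304,245), mid (291,134)…(337,245), large (258,98)…(367,255). Final numeric check.

Run:
```python
from h import *
w,E=wrist()
H={'small':([(303,168),(328,168),(327,245),(304,245)],135),'mid':([(291.5,134),(340,134),(337.5,245),(293,245)],95),'large':([(258,98.5),(375.5,98.5),(367.5,255),(265.5,255)],50)}
for n,(c,z) in H.items():
    a=back(w,c,z,E);print(n,np.round(a.mean(0),1),np.round(np.arctan2(*((a[0]+a[1]-a[2]-a[3])[1::-1])),3))
c=back(w,[(293.5,156),(338,156),(337,253.5),(295,253.5)],135,E);print('small corners',np.round(c.mean(0),1))
s=arm.get_state();print(np.round(s['position'],1),np.round(s['contact_force'],1),s['clock'])
d=cam('top')
for q in('puck_a','driver','bottle','tray'):
    print(q,[(np.round(b['bbox'],0).tolist(),round(b['score'],2)) for b in arm.boxes_of(q,'top')])
```

```text
small [ 636.8 -244.1  135. ] 1.615
mid [ 636.8 -242.9   95. ] 1.611
large [ 638.1 -244.5   50. ] 1.615
small corners [ 637.  -243.3  135. ]
[ 634.6 -240.9  223.1] [0.3 0.1 0.5] 29.55
puck_a [([164.0, 182.0, 25.0, 22.0], 0.91), ([260.0, 123.0, 19.0, 24.0], 0.68), ([274.0, 226.0, 21.0, 27.0], 0.56)]
driver [([486.0, 164.0, 22.0, 67.0], 0.81)]
bottle [([497.0, 232.0, 30.0, 21.0], 0.94)]
tray [([441.0, 268.0, 65.0, 41.0], 0.75), ([394.0, 159.0, 30.0, 25.0], 0.15)]
```

```bash
python3 -c "
from rig import arm
print(arm.close_job())"
```

```text
the job is handed in; nothing more can be done
None
```

I stacked the three white housings against the corner stop and handed the job in at about 29.6 s. The interface gave no verdict, so the results below are my own checks.

- **Largest:** I slid it along the bench with the open fingers, first against the long bar and then along it against the short bar. At each face the force rose without further movement. The top view showed it seated at about (636, −242) mm, angle 1.613 rad against about 1.61 for the stop.
- **Middle and smallest:** Each was lowered until contact, about 12 N for the middle and 5 N for the smallest, then released slowly. In the last wrist picture the middle was within about 2 mm of centre on the largest and the smallest within about 1 mm on the middle. Angles agreed within 0.005 rad.
- **Robot:** It ended clear above the stack with no contact force.
- **Bystanders:** The three pucks, screwdriver and bottle stayed where they were, within detector scatter. The tray's detection box shifted about 6 pixels (roughly 18 mm) and got shorter. I put this down to the arm partly hiding it, since nothing came near it, but I did not confirm it with a clear view.

Measured tool positions scattered by 1–3 mm, so these offsets are no better than that.

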